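# Lock the tripod leg at its length line and keep hold of it

## Robot

A 6-joint arm with a two-finger parallel gripper is mounted at the origin on the work surface. World frame = base frame: x ahead of the robot, y to its left, z up, the work surface at z = 0. Lengths are in mm, angles in rad, forces in N, time in s.
With the tool pointing down it reaches from about 275 to 725 mm from the base axis. Payload 15.9 kg.
Tool frame: the origin (TCP) lies on the mounting face of the last link; the fingertips stand 173 mm ahead of it and the grasp point (between the pads) lies 155 mm ahead of it (tip_reach is the distance from the TCP to the fingertips, in mm); z points along the fingers, y is the line along which they close (so a half turn about z gives the same grasp; the last joint's range is limited). The gripper opens to 85 mm and grips with 20 to 120 N. Pads are 22 mm wide; open, the fingers measure 114 mm over their backs; the gripper's body (76 mm by 85 mm) begins 54 mm behind the grasp point. The pads swing forward as they close: fully open they stand 13 mm farther back than shut.
Start: joints at [-1.124, 0.213, -0.034, 1.323, 0, 1.571], TCP at [216.033, -450.905, 404.706] pointing down, gripper open.
Joint ranges: [-2.98, 2.98], [-0.74, 1.72], [-1.14, 1.35], [-2.1, 2.04], [-1.57, 1.44], [-3.14, 3.14]. Speed limits (rad/s): [1.89, 1.89, 2.39, 2.57, 3.14, 3.14].

## Interface

Orientations are given as a unit quaternion [x, y, z, w].
In Python, from cell import get_obs, capture, camera_info, finish_job, search_frame, outline_of, tip_reach gives the robot as it stands.
- The arm moves only by the shell command python3 -m pendant 'ROWS'. ROWS is JSON, a list of rows, each a list of 7 numbers: the shift along the world's x, y, z in cm, then the turn, a rotation vector about the world's x, y, z in degrees, then the closure in counts, from 0 (fully open) to 255 (shut). A call has exactly 5 rows; each row shifts and turns the commanded pose from where the row before left it; what a row does not reach is not made up. A row lasts 1/8 s, in which the tool goes at most 62.5 mm and 10.7 degrees, less where a joint would pass 70% of its speed; a pose out of reach is approached as far as the arm can. A call with a gripper value outside its range is refused whole. The fingers move at their own pace and stop on an object; the grip force is fixed at half the most. Time passes only in rows, so rows that do not move let the fingers close, or fill a call up. It gives the time, the measured TCP pose, the force, the opening and the grip force at its end, in the units of the state.
- get_obs(): the state, without advancing time (a new reading comes with each control period).
- capture(name): name is "scene" or "top"; returns the picture (400x640x3 uint8, blue, green, red); there is no depth.
- camera_info(name): a dict with "fx", "fy", "cx", "cy" (pixels), "k1" (the pictures are not rectified: a ray, as slopes to the right and down, at radius r is drawn at 1 + k1 r^2 times it, then the intrinsics apply), "cam_to_world" (4x4, takes a point from camera to world coordinates). Camera axes: x right, y down, z forward; pixel columns grow to the right and rows downward; lengths in mm; the calibration is good to about 2 mm. A picture is of the moment at which its call begins. camera_info takes no time and is no camera call.
- finish_job(): hands the job in; it is judged then, once.
Trained networks look in the newest picture that a camera, given by its name, has taken for a name from the list of things; names that differ only in an ending like _2 or _b are one class to them, and where a whole thing is asked for, a point or a joint stands for the part that bears it (a point fixed in the world has none). Each returns a list of dicts, best first, with "p" (0 to 1); they miss things now and then, are a little off and sometimes report something else, mostly with a low value. They report only what shows in the picture. A call takes as long as a camera call.
- search_frame(camera, label): "position" ([x, y, z] in mm, in world coordinates, good to about 4 mm: the middle of the surface that is visible of it).
- outline_of(camera, label): "pixels" (400x640 bool, what is visible of it).
The state is a dict: "clock": time; "q": joint angles; "joint_velocities": joint speeds; "tau": joint torques, N m; "tcp_pos": TCP position; "tool_rot": TCP orientation; "force": force on the tool from outside, world axes, zero at the start; "ft_torque": the same for the moment, N m; "grip_width": finger opening in mm; "finger_force": force on a finger pad.
Only numpy, scipy, OpenCV 4.12 (cv2) and the standard library are available. Lean on these libraries where they do the work, as an engineer would, in place of code of your own. Each camera call takes 0.05 s, during which the arm holds its last target. There are 200 camera calls.

## Task

Flip the cam lever of the tripod leg in the service stand open so that the leg is free, push its sliding section uphill by the collar until the collar's upper face stands at the black line painted round the tube, and hold it there while you squeeze the lever fully closed. Do not let go: finish still gripping the collar and the closed lever between the fingers, with the leg at the line. Leave the other things on the bench where they are.

Things in the scene. Friction and masses are not known exactly. Their poses are not given: they have to be found in the camera images.
- collar_top (a point): Point on the axis of the sloping tube at the upper end face of the black collar of the tripod leg's sliding section; moves with it. Axes: +y uphill along the tube (20 degree slope), +z square to the tube, upwards, +x level, to the lever side (away from the robot). A yellow sleeve (31 mm thick) and a pointed foot hang below the collar; the fixed tube is 25 mm aluminium.
- mark (a point): Centre of the black length line, a 4 mm wide band painted round the tube uphill of the collar. The point lies on the tube's axis; axes as collar_top. The leg is at its line when collar_top is at this point along y.
- slide (a joint): Slide of the leg's sliding section (0.55 to 0.75 kg) along the tube, in m: 0 at the lower stop, growing uphill to 0.125 at the upper stop. With the lever closed the cam holds it against its weight (a hard push still drags it); from about 0.4 rad it is free and slides down to the lower stop within about a second unless held. Holding it takes about 1 N, pushing it uphill 3 to 5 N.
- lever (a joint): Cam lever angle in rad: 0 closed (flat against the collar's +x side), 0.55 fully open (leaning out to +x). It stays where it is left; swinging it takes 2 to 4 N at the tip. The hinge runs parallel to the tube at x +20, z -14 mm in the frame of collar_top; the paddle's middle is at y -25 mm.
- lever_tip (a point): Middle of the free end of the lever paddle, 46 mm from its hinge. Closed, the tip stands 14 mm above the collar's top face, so a finger over the collar can push it out to +x; collar and closed paddle measure 40 mm across (x -16 to +23.5 mm). Fully open, the tip's outer edge stands at x +47 mm, 63 mm from the collar's -x side.
- leg: The sliding section with its collar block and thumb lug; origin and axes as collar_top. The block spans x -16 to +16, y -50 to 0, z -18 to +18 mm. The lug sticks out on the side away from the lever (x -47 to -16, y -10 to 0, z -14 to +14 mm): a finger set against its lower (-y) face pushes the leg uphill. Both sides of the collar are otherwise clear.
- paddle: The lever paddle, a plain aluminium plate 7 mm thick, 32 mm wide along the tube, 46 mm long; origin on the hinge axis, z along the paddle to its tip.
- tribrach_mid (a point): Bystander: black round instrument base 100 mm across, 48 mm high; its centre.
- prism_mid (a point): Bystander: upright black and glass prism, 67 mm across, 100 mm high; its centre.
- battery_mid (a point): Bystander: yellow battery box 75 x 110 x 56 mm; its centre.

How it is judged (in metres and radians):
On the way, in this order (a step that is already met when the one before it is completed fails the run):
1. the cam lever is flipped open (value of joint lever above 0.4 rad), for 0.1 s.
2. the leg is held at the line, within 7 mm, with the lever still open (y of collar_top in the frame of mark between -0.007 and 0.007 m and value of joint lever above 0.2 rad), for 0.2 s.
At the end, for the whole second after the job is handed in: The collar's upper face is within 5 mm of the middle of the painted line, the cam lever is closed (below 0.08 rad), and the fingers still grip: they press on both the collar and the lever paddle with more than 4 N (y of collar_top in the frame of mark between -0.005 and 0.005 m and value of joint lever below 0.08 rad and contact force between the fingers and paddle above 4 N and contact force between the fingers and collar above 4 N); the arm keeps its last pose, push and grip.
It fails at once if a bystander is shifted by more than 20 mm (distance of any of tribrach_mid, prism_mid, battery_mid from where it was at the start of the episode above 0.02 m).
It also fails if it takes over 45 s, if anything falls off the work surface, if the arm or the gripper's body presses on something with over 40 N, if the wrist force passes 120 N, or if a joint passes its speed limit or range.

## Working session

There is one attempt and no reset: what is moved stays moved. The work goes in short steps, Python scripts to look and compute and a shell command to move; the robot and the scene stay as the last step left them, time stands still between calls to the robot, and variables do not carry over. Pictures are saved under pics/ and viewed, at most 10 in all, crops included, and the job is handed in when it is done.

```bash
mkdir -p pics; ls; python3 - <<'E'
from cell import *
import cv2,numpy as np
o=get_obs();print(o)
for c in("scene","top"):
    im=capture(c);cv2.imwrite(f"pics/{c}0.png",im)
    i=camera_info(c);print(c,{k:(np.round(v,3).tolist()) for k,v in i.items()})
    for l in("collar_top","mark","lever_tip","leg","paddle","tribrach_mid","prism_mid","battery_mid"):
        print(l,[(np.round(d["position"]).tolist(),round(d["p"],2)) for d in search_frame(c,l)[:2]])
E
```

```text
pics
{'clock': 0.0, 'q': array([-1.12402980e+00,  2.13362522e-01, -3.50748735e-02,  1.32349564e+00,
       -2.72774747e-06,  1.57078919e+00]), 'joint_velocities': array([-4.21213348e-04, -8.93163335e-04, -2.40684932e-04,  1.91846679e-03,
       -5.63878154e-05,  6.05360278e-04]), 'tau': array([-2.77091138e-03, -6.86165857e+01,  4.87114048e+01,  1.73592742e-02,
       -2.95382360e-04, -5.36301525e-05]), 'tcp_pos': array([ 215.96059703, -450.78911984,  404.20660929]), 'tool_rot': array([ 9.75152589e-01,  2.21533532e-01, -1.27235717e-04, -5.53931602e-04]), 'force': array([ 0.1425004 , -0.16866382, -0.093785  ]), 'ft_torque': array([ 0.00316417,  0.00627275, -0.02672261]), 'finger_force': 0.0, 'grip_width': 85.68477912224282}
scene {'fx': 400.29, 'fy': 400.29, 'cx': 315.865, 'cy': 202.53, 'k1': -0.009, 'cam_to_world': [[0.354, 0.513, -0.782, 1403.632], [0.935, -0.176, 0.308, -365.34], [0.02, -0.84, -0.542, 721.222], [0.0, 0.0, 0.0, 1.0]]}
collar_top [([586.0, -103.0, 86.0], 0.9)]
mark [([590.0, -101.0, 90.0], 0.18)]
lever_tip []
leg [([587.0, -99.0, 90.0], 0.8)]
paddle [([588.0, -40.0, 116.0], 0.66)]
tribrach_mid []
prism_mid [([434.0, 417.0, 67.0], 0.89)]
battery_mid [([611.0, 377.0, 45.0], 0.81), ([590.0, -43.0, 114.0], 0.33)]
top {'fx': 362.794, 'fy': 362.794, 'cx': 317.058, 'cy': 200.062, 'k1': -0.043, 'cam_to_world': [[-0.017, -0.988, 0.153, 360.275], [-1.0, 0.019, 0.008, -2.739], [-0.011, -0.153, -0.988, 1082.536], [0.0, 0.0, 0.0, 1.0]]}
collar_top [([569.0, -87.0, 101.0], 0.83)]
mark [([578.0, 389.0, 55.0], 0.68)]
lever_tip [([583.0, -39.0, 129.0], 0.61)]
leg [([571.0, -83.0, 99.0], 0.56)]
paddle []
tribrach_mid [([433.0, -405.0, 48.0], 0.95), ([570.0, -84.0, 99.0], 0.66)]
prism_mid [([409.0, 420.0, 88.0], 0.77)]
battery_mid [([580.0, 389.0, 54.0], 0.8)]
```

```bash
python3 - <<'E'
import cv2
a=cv2.imread("pics/scene0.png");b=cv2.imread("pics/top0.png")
cv2.imwrite("pics/s1.png",cv2.resize(a[100:300,180:460],None,fx=2.8,fy=2.8,interpolation=cv2.INTER_CUBIC))
cv2.imwrite("pics/t1.png",cv2.resize(b[60:200,250:450],None,fx=4,fy=4,interpolation=cv2.INTER_CUBIC))
E
```

```text
(no output)
```

View pics/scene0.png

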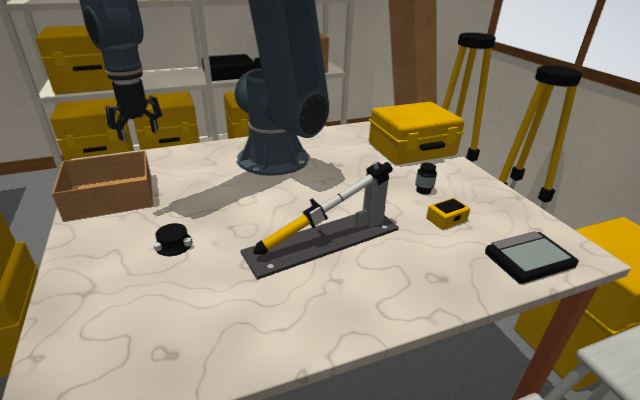

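View pics/s1.png

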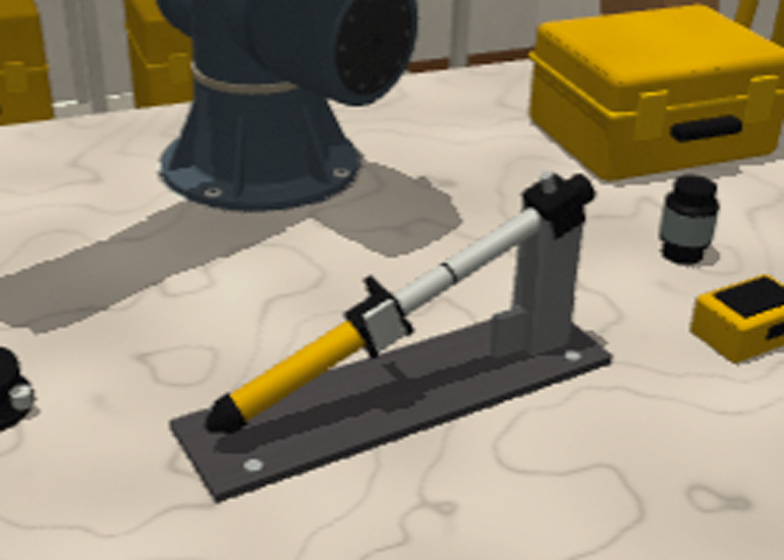

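View pics/t1.png

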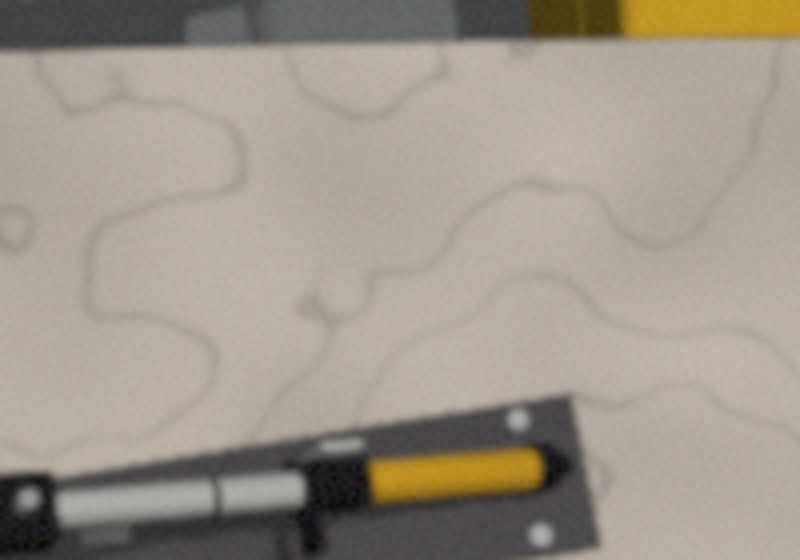

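The top view shows the lever (grey edge, ~(335,171) px) on the far side and the lug toward the robot. The mark is at ~(304,184.5) px in top and ~(340,197) px in scene, and the collar's top face is at ~(326,182) px in top. I'll fit the tube pose from these.

```bash
cat > h.py <<'E'
import numpy as np, json
from cell import *
from scipy.spatial.transform import Rotation as R
from scipy.optimize import least_squares
def proj(c,P):
    i=camera_info(c);T=np.linalg.inv(np.array(i["cam_to_world"]));p=T[:3,:3]@P+T[:3,3]
    s=p[:2]/p[2];s=s*(1+i["k1"]*(s@s));return np.array([i["fx"]*s[0]+i["cx"],i["fy"]*s[1]+i["cy"]])
def campos(c): return np.array(camera_info(c)["cam_to_world"])[:3,3]
def axes(yaw):  # columns x,y,z of the leg frame
    return (R.from_euler("z",yaw)*R.from_euler("x",20,degrees=True)).as_matrix()
def surf(c,P,A,r=12.5):
    v=campos(c)-P;v-=A[:,1]*(v@A[:,1]);return P+r*v/np.linalg.norm(v)
def goal(M,A,off,reach=None):
    """off = fingertip point in leg frame (about M), tool square to tube; prints shift cm & turn deg"""
    o=get_obs();reach=reach or 173
    Rt=np.column_stack([-A[:,1],A[:,0],-A[:,2]]);Rt[:,0]=np.cross(Rt[:,1],Rt[:,2])
    Rc=R.from_quat(o["tool_rot"])
    tcp=M+A@np.array(off)+A[:,2]*reach
    best=min(((R.from_matrix(Rt@np.diag([s,s,1]))*Rc.inv()).as_rotvec(degrees=True) for s in(1,-1)),key=np.linalg.norm)
    print("shift cm",np.round((tcp-o["tcp_pos"])/10,2),"turn",np.round(best,1),"tcp",np.round(tcp))
def tipleg(M,A):
    o=get_obs();t=R.from_quat(o["tool_rot"]).as_matrix()
    print("tip in leg",np.round(A.T@(o["tcp_pos"]+t[:,2]*173-M),1),"clock",round(o["clock"],2),"w",round(o["grip_width"],1),"F",np.round(o["force"],1),"ff",round(o["finger_force"],1))
E
python3 - <<'E'
from h import *
print(tip_reach() if callable(tip_reach) else tip_reach)
mk={"top":(304.2,184.5),"scene":(340.4,197.1)}
line={"top":[(264.5,186.2),(386.2,177),(342.5,180)],"scene":[(371,179.3),(255,251.8)]}
def res(p):
    M=p[:3];A=axes(p[3]);r=[]
    for c in mk:
        r+=list(proj(c,surf(c,M,A))-mk[c])
        a=proj(c,M);b=proj(c,M-A[:,1]*100);n=np.array([-(b-a)[1],(b-a)[0]]);n/=np.linalg.norm(n)
        r+=[n@(np.array(q)-a) for q in line[c]]
    return r
s=least_squares(res,[585,-40,115,0.0]);p=s.x;print(np.round(p,3),np.round(s.fun,1))
A=axes(p[3])
d=least_squares(lambda d:proj("top",surf("top",p[:3]-A[:,1]*d[0],A))[0]-326.2,[40]).x;print("collar below mark",d)
np.save("fit.npy",np.append(p,d))
for o in ([0,0,0],):
    C=p[:3]-A[:,1]*d[0]
    print("collar",C)
    for n,q in dict(lugtip=[-47,-5,14],tip=[20,-25,32],padc=[23.5,-25,9]).items():
        print(n,proj("top",C+A@q),proj("scene",C+A@q))
    goal(C,A,[-2,-25,22]); goal(C,A,[-2,-25,70])
E
```

```text
173.4
[5.53180e+02 4.16480e+01 1.30531e+02 1.37000e-01] [ 0.3 -0.9 -0.5 -0.  -0.5  0.7  0.5 -0.4 -0.2]
collar below mark [62.22211858]
collar [561.14460885 -16.27672364 109.25025983]
lugtip [330.74750746 197.5075185 ] [310.48698191 198.97959058]
tip [336.04787752 171.17823757] [314.07067193 210.15568822]
padc [332.69211001 172.20830581] [317.13635992 216.77500387]
shift cm [ 35.54  34.5  -12.08] turn [ 18.8 -10.1  71.5] tcp [ 571. -106.  284.]
shift cm [35.77 32.87 -7.57] turn [ 18.8 -10.1  71.5] tcp [ 574. -122.  329.]
```

Fit agrees with the picture to about 3 mm (lug, paddle). I'll move above the collar with the fingers shut.

```bash
R='[3.58,3.29,-0.75,1.88,-1.01,7.15,255]'; python3 -m pendant '[[3.58,3.29,-0.75,1.88,-1.01,7.15,255],[3.58,3.29,-0.75,1.88,-1.01,7.15,255],[3.58,3.29,-0.75,1.88,-1.01,7.15,255],[3.58,3.29,-0.75,1.88,-1.01,7.15,255],[3.58,3.29,-0.75,1.88,-1.01,7.15,255]]'; python3 -m pendant '[[3.58,3.29,-0.75,1.88,-1.01,7.15,255],[3.58,3.29,-0.75,1.88,-1.01,7.15,255],[3.58,3.29,-0.75,1.88,-1.01,7.15,255],[3.58,3.29,-0.75,1.88,-1.01,7.15,255],[3.58,3.29,-0.75,1.88,-1.01,7.15,255]]'
python3 - <<'E'
from h import *
import cv2
f=np.load("fit.npy");A=axes(f[3]);C=f[:3]-A[:,1]*f[4]
tipleg(C,A);goal(C,A,[-2,-25,70]);goal(C,A,[-2,-25,22])
print("per 10mm x,y,z cm",np.round(A,2).tolist())
im=capture("scene");cv2.imwrite("pics/s2.png",cv2.resize(im[130:280,220:420],None,fx=4,fy=4,interpolation=cv2.INTER_CUBIC))
E
```

```text
clock: 1.52
tcp_pos: [396.0, -285.2, 367.1]
tool_rot: [0.855, 0.511, 0.06, -0.069]
force: [0.0, -0.9, -0.0]
grip_width: -0.1
finger_force: 0.0
clock: 2.15
tcp_pos: [575.1, -120.7, 329.5]
tool_rot: [0.645, 0.744, 0.114, -0.131]
force: [0.4, -1.7, 0.0]
grip_width: -0.3
finger_force: 0.0
tip in leg [ -0.5 -23.6  70. ] clock 2.15 w -0.3 F [ 0.4 -1.7  0. ] ff 0.0
shift cm [-0.14 -0.15 -0.04] turn [-0.   0.  -0.3] tcp [ 574. -122.  329.]
shift cm [-0.37  1.48 -4.56] turn [-0.   0.  -0.3] tcp [ 571. -106.  284.]
per 10mm x,y,z cm [[0.99, -0.13, 0.05], [0.14, 0.93, -0.34], [0.0, 0.34, 0.94]]
```

View pics/s2.png

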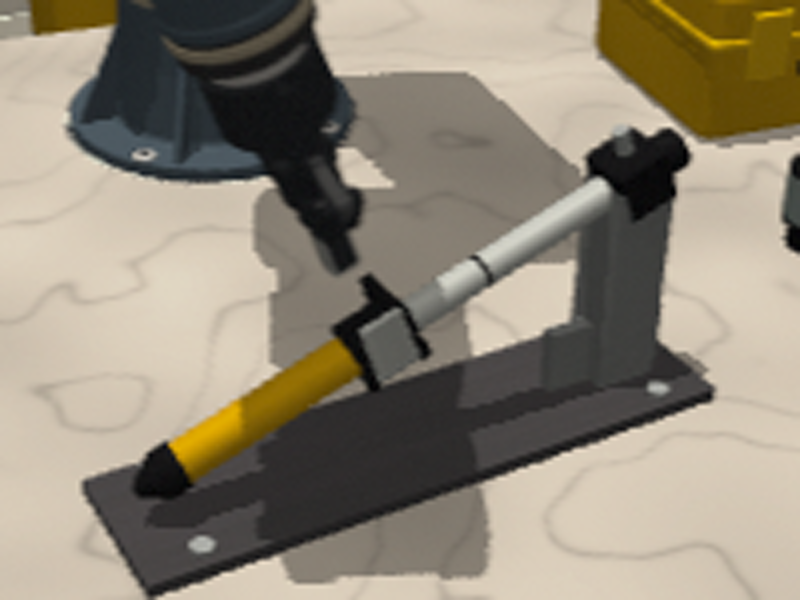

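Shut fingertips hover right over the collar (tips (345,270), collar (385,345) in the crop). Descending.

```bash
python3 -m pendant '[[-0.12,0.5,-1.5,0,0,-0.3,255],[-0.12,0.5,-1.5,0,0,0,255],[-0.13,0.48,-1.5,0,0,0,255],[0,0,0,0,0,0,255],[0,0,0,0,0,0,255]]'
python3 - <<'E'
from h import *
f=np.load("fit.npy");A=axes(f[3]);C=f[:3]-A[:,1]*f[4]
tipleg(C,A)
E
```

```text
clock: 2.82
tcp_pos: [570.4, -107.2, 284.9]
tool_rot: [0.649, 0.741, 0.114, -0.13]
force: [-0.4, 0.1, -0.1]
grip_width: 0.0
finger_force: 0.0
tip in leg [ -3.  -25.9  23.3] clock 2.83 w 0.0 F [-0.4  0.1 -0.1] ff 0.0
```

```bash
python3 -m pendant '[[1.0,0.14,0,0,0,0,255],[1.0,0.14,0,0,0,0,255],[1.19,0.19,-0.2,0,0,0,255],[0.3,0.04,0,0,0,0,255],[0,0,0,0,0,0,255]]'
python3 - <<'E'
from h import *
import cv2
f=np.load("fit.npy");A=axes(f[3]);C=f[:3]-A[:,1]*f[4]
tipleg(C,A)
im=capture("scene");im2=capture("top")
a=cv2.resize(im[130:280,220:420],None,fx=3,fy=3,interpolation=cv2.INTER_CUBIC)
b=cv2.resize(im2[140:215,250:450],None,fx=3,fy=3,interpolation=cv2.INTER_CUBIC)[:150]
cv2.imwrite("pics/s3.png",np.vstack([a,cv2.resize(im2[150:200,250:450],(600,150))]))
E
```

```text
clock: 3.45
tcp_pos: [604.4, -102.2, 282.0]
tool_rot: [0.649, 0.741, 0.112, -0.132]
force: [-20.3, -8.2, 8.6]
grip_width: 0.0
finger_force: 11.5
tip in leg [ 30.6 -26.6  20.5] clock 3.45 w 0.0 F [-20.3  -8.2   8.6] ff 11.5
```

View pics/s3.png

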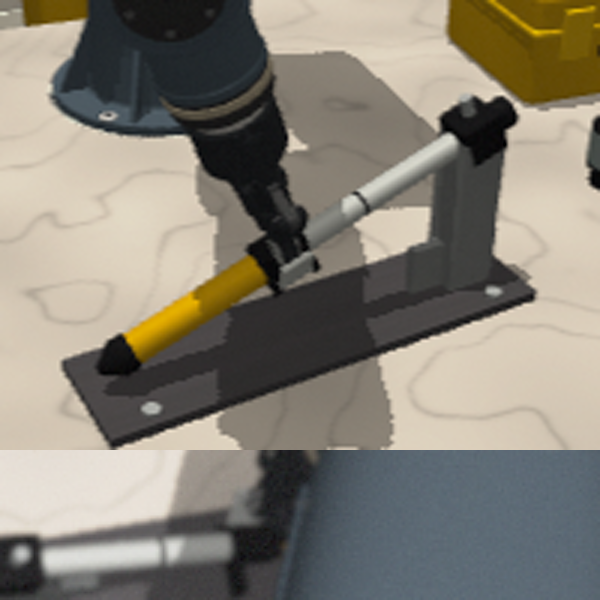

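The lever is wide open (paddle leans out at (297,270), 20 N against its stop) and the leg is still held by my push. I'll back off, lift and open.

```bash
python3 -m pendant '[[-0.6,-0.08,0,0,0,0,255],[0.1,-0.68,1.88,0,0,0,255],[0.1,-0.68,1.88,0,0,0,255],[0.1,-0.68,1.88,0,0,0,0],[-2,-1,0,0,0,0,0]]';python3 -m pendant '[[-2,-3,1,0,0,0,0],[-2,-3,1,0,0,0,0],[0,-3,1,0,0,0,0],[0,0,0,0,0,0,0],[0,0,0,0,0,0,0]]'
python3 - <<'E'
from h import *
import cv2
f=np.load("fit.npy");A=axes(f[3]);C=f[:3]-A[:,1]*f[4]
tipleg(C,A)
im=capture("scene");im2=capture("top")
a=cv2.resize(im[160:280,220:420],None,fx=4,fy=4,interpolation=cv2.INTER_CUBIC)
cv2.imwrite("pics/s4.png",a[:600])
for l in("leg","paddle","lever_tip","collar_top"):
  print(l,[(np.round(d["position"]).tolist(),round(d["p"],2)) for d in search_frame("scene",l)[:2]],[(np.round(d["position"]).tolist(),round(d["p"],2)) for d in search_frame("top",l)[:2]])
for dd in(60,70,80,90,100,110,120):
  C=f[:3]-A[:,1]*dd;print(dd,np.round((proj("scene",C+A@[0,0,18])-[220,160])*4),"foot edge; lugtip",np.round((proj("scene",C+A@[-47,0,14])-[220,160])*4),"sleeve",np.round((proj("scene",C+A@[16,-50,18])-[220,160])*4))
E
```

```text
clock: 4.18
tcp_pos: [583.7, -133.2, 340.1]
tool_rot: [0.648, 0.741, 0.115, -0.129]
force: [0.4, -0.6, 0.0]
grip_width: 35.6
finger_force: 0.0
clock: 4.8
tcp_pos: [542.7, -222.8, 368.7]
tool_rot: [0.649, 0.741, 0.114, -0.131]
force: [0.1, -0.1, 0.4]
grip_width: 85.3
finger_force: 0.0
tip in leg [ -46.1 -101.2  139.9] clock 4.8 w 85.3 F [ 0.1 -0.1  0.4] ff 0.0
leg [([588.0, -109.0, 88.0], 0.95)] [([572.0, -78.0, 102.0], 0.67), ([600.0, -42.0, 112.0], 0.49)]
paddle [([603.0, -45.0, 114.0], 0.45)] []
lever_tip [] [([596.0, -38.0, 112.0], 0.56)]
collar_top [([586.0, -110.0, 86.0], 0.74)] [([571.0, -81.0, 103.0], 0.77)]
60 [402. 179.] foot edge; lugtip [371. 151.] sleeve [351. 230.]
70 [389. 187.] foot edge; lugtip [359. 158.] sleeve [338. 238.]
80 [377. 195.] foot edge; lugtip [347. 165.] sleeve [326. 246.]
90 [365. 202.] foot edge; lugtip [335. 173.] sleeve [313. 254.]
100 [352. 210.] foot edge; lugtip [323. 180.] sleeve [300. 262.]
110 [340. 218.] foot edge; lugtip [311. 188.] sleeve [287. 270.]
120 [327. 226.] foot edge; lugtip [298. 195.] sleeve [275. 278.]
```

View pics/s4.png

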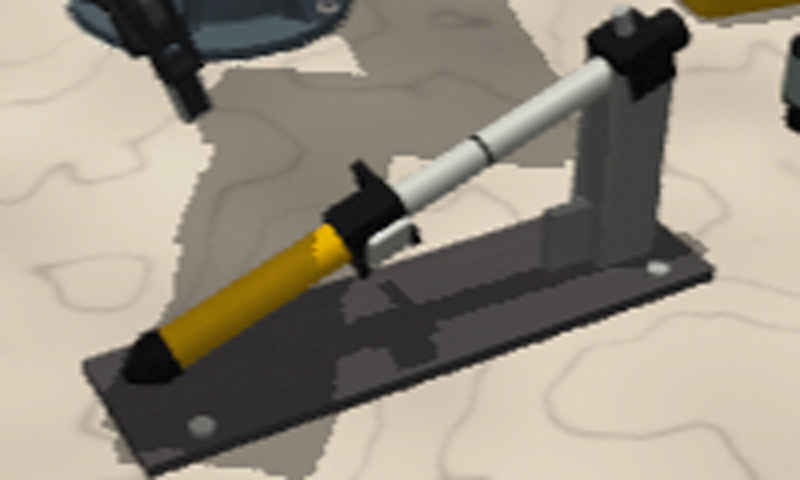

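Leg now rests at the lower stop, lug tip at (357,160), about 71 mm below the mark, and the paddle is clearly open at (392,240). Next I'll straddle the collar below the lug.

```bash
python3 - <<'E'
from h import *
f=np.load("fit.npy");A=axes(f[3]);M=f[:3]
print(tip_reach);tipleg(M,A);goal(M,A,[12,-97,55]);goal(M,A,[12,-97,-19])
E
```

```text
173.4
tip in leg [ -46.6 -163.5  140.4] clock 5.3 w 85.4 F [-0.1  0.4  0.8] ff 0.0
shift cm [ 4.58  9.88 -5.75] turn [0.  0.  0.2] tcp [ 588. -124.  312.]
shift cm [  4.24  12.39 -12.71] turn [0.  0.  0.2] tcp [585. -99. 242.]
```

```bash
python3 -m pendant '[[1.6,3.3,-1.9,0,0,0.2,0],[1.5,3.3,-1.9,0,0,0,0],[1.48,3.28,-1.95,0,0,0,0],[0,0,0,0,0,0,0],[0,0,0,0,0,0,0]]'
python3 - <<'E'
from h import *
import cv2
f=np.load("fit.npy");A=axes(f[3]);M=f[:3]
tipleg(M,A);goal(M,A,[12,-97,-19])
im=capture("scene")
cv2.imwrite("pics/s5.png",cv2.resize(im[150:270,240:400],None,fx=5,fy=5,interpolation=cv2.INTER_CUBIC))
for x in(-30.5,54.5): print(np.round((proj("scene",M+A@[x,-97,68])-[240,150])*5))
E
```

```text
clock: 5.92
tcp_pos: [587.9, -124.7, 312.0]
tool_rot: [0.648, 0.742, 0.114, -0.131]
force: [0.2, 0.2, -0.1]
grip_width: 85.4
finger_force: 0.0
tip in leg [ 11.8 -97.4  55.5] clock 5.92 w 85.4 F [ 0.2  0.2 -0.1] ff 0.0
shift cm [-0.33  2.55 -6.99] turn [0. 0. 0.] tcp [585. -99. 242.]
[291. 216.]
[366. 295.]
```

View pics/s5.png

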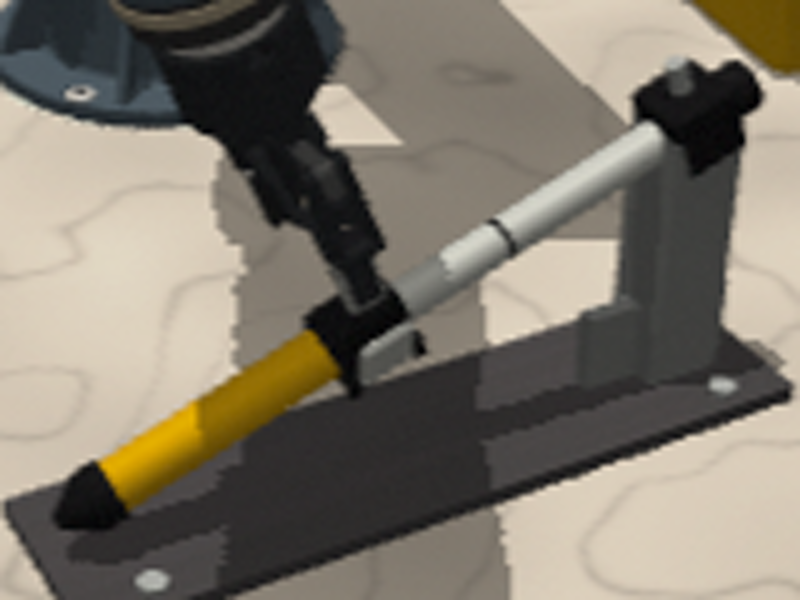

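The near fingertip shows at (370,300), where the model puts it at (366,295), so the model holds. Descending.

```bash
python3 -m pendant '[[-0.08,0.64,-1.75,0,0,0,0],[-0.08,0.64,-1.75,0,0,0,0],[-0.08,0.64,-1.75,0,0,0,0],[-0.09,0.63,-1.74,0,0,0,0],[0,0,0,0,0,0,0]]'
python3 - <<'E'
from h import *
f=np.load("fit.npy");A=axes(f[3]);M=f[:3]
tipleg(M,A)
E
```

```text
clock: 6.6
tcp_pos: [584.2, -99.5, 241.3]
tool_rot: [0.648, 0.742, 0.114, -0.131]
force: [0.3, -0.4, 0.3]
grip_width: 85.3
finger_force: 0.0
tip in leg [ 11.4 -97.5 -19.6] clock 6.6 w 85.3 F [ 0.3 -0.4  0.3] ff 0.0
```

```bash
python3 -m pendant '[[-0.05,0.37,0.14,0,0,0,0],[-0.1,0.75,0.27,0,0,0,0],[-0.1,0.75,0.27,0,0,0,0],[-0.1,0.75,0.27,0,0,0,0],[-0.1,0.75,0.27,0,0,0,0]]'
python3 -m pendant '[[-0.1,0.75,0.27,0,0,0,0],[-0.1,0.75,0.27,0,0,0,0],[-0.1,0.75,0.27,0,0,0,0],[-0.1,0.75,0.27,0,0,0,0],[0,0,0,0,0,0,0]]'
python3 - <<'E'
from h import *
import cv2
f=np.load("fit.npy");A=axes(f[3]);M=f[:3]
tipleg(M,A)
t=capture("top");im=capture("scene")
a=cv2.resize(im[150:250,240:400],None,fx=5,fy=5,interpolation=cv2.INTER_CUBIC)[:400]
b=cv2.resize(t[165:205,250:410],None,fx=5,fy=5,interpolation=cv2.INTER_CUBIC)
cv2.imwrite("pics/s6.png",np.vstack([a,b]))
for d in(-10,0,10):
  C=M-A[:,1]*d;print(d,"top",np.round((proj("top",surf("top",C,A))-[250,165])*5+[0,400]),"scene surf",np.round((proj("scene",surf("scene",C,A))-[240,150])*5),"ztop",np.round((proj("scene",C+A@[0,0,18])-[240,150])*5),"corner",np.round((proj("scene",C+A@[16,0,18])-[240,150])*5))
E
```

```text
clock: 7.22
tcp_pos: [580.3, -65.0, 254.8]
tool_rot: [0.648, 0.742, 0.114, -0.13]
force: [-0.6, -5.8, 1.5]
grip_width: 85.1
finger_force: 2.2
clock: 7.85
tcp_pos: [576.3, -34.6, 265.6]
tool_rot: [0.647, 0.742, 0.114, -0.13]
force: [-0.0, -0.0, -0.4]
grip_width: 85.4
finger_force: 0.0
tip in leg [ 12.7 -27.9 -19.2] clock 7.85 w 85.4 F [-0.  -0.  -0.4] ff 0.0
-10 top [254. 494.] scene surf [520. 228.] ztop [508. 208.] corner [523. 222.]
0 top [272. 493.] scene surf [506. 238.] ztop [493. 218.] corner [508. 231.]
10 top [290. 491.] scene surf [491. 247.] ztop [478. 227.] corner [493. 241.]
```

View pics/s6.png

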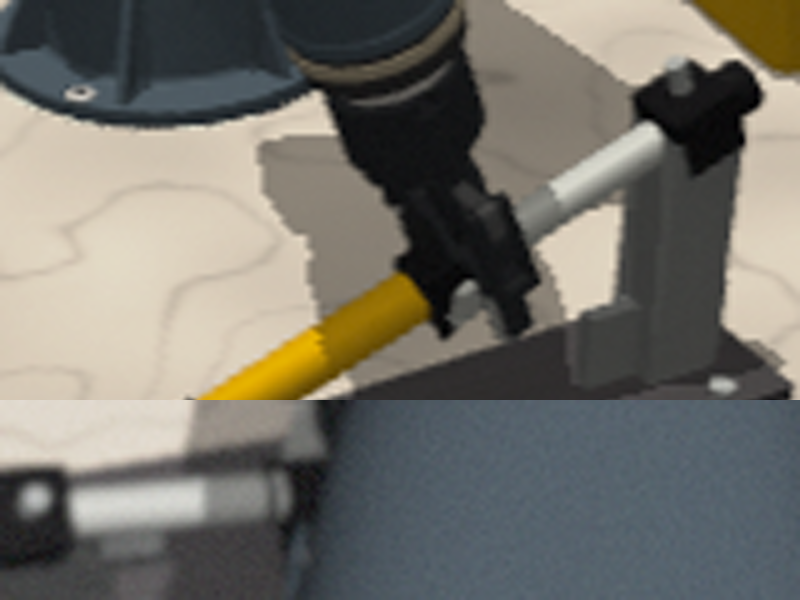

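The tube is gripped by view: band at (272,493) and collar edge near (290,490) in the lower strip, so 7–10 mm remains. I'll measure the profile along the tube.

```bash
cat > prof.py <<'E'
from h import *
import cv2
f=np.load("fit.npy");A=axes(f[3]);M=f[:3]
im=np.mean([cv2.cvtColor(capture("top"),cv2.COLOR_BGR2GRAY) for _ in range(4)],0).astype(np.float32)
ds=np.arange(-14,24,1.0);v=0
for k in(-4,-2,0,2,4):
    p=np.array([proj("top",surf("top",M-A[:,1]*d,A)+A[:,0]*k) for d in ds],np.float32)
    v=v+cv2.remap(im,p[:,:1],p[:,1:],cv2.INTER_LINEAR).ravel()/5
print([(int(d),int(x)) for d,x in zip(ds,v)]);tipleg(M,A)
E
python3 prof.py
```

```text
[(-14, 135), (-13, 136), (-12, 136), (-11, 136), (-10, 135), (-9, 134), (-8, 131), (-7, 127), (-6, 121), (-5, 114), (-4, 107), (-3, 100), (-2, 93), (-1, 92), (0, 96), (1, 102), (2, 108), (3, 114), (4, 119), (5, 117), (6, 112), (7, 106), (8, 95), (9, 82), (10, 70), (11, 57), (12, 45), (13, 35), (14, 31), (15, 28), (16, 25), (17, 24), (18, 23), (19, 23), (20, 24), (21, 25), (22, 25), (23, 25)]
tip in leg [ 12.5 -28.9 -19.7] clock 8.15 w 85.7 F [ 1.2 -1.7 -0.4] ff 0.6
```

```bash
cat >> prof.py <<'E'
from scipy.special import ndtr
def mod(p):
    c,e,s,L,B,K,g=p;st=lambda x0:ndtr((ds-x0)/s)
    return L+g*ds-(L-B)*(st(c-2)-st(c+2))-(L+g*ds-K)*st(e)
r=least_squares(lambda p:mod(p)-v,[-1,9.5,2.5,136,30,25,0],bounds=([-6,-6,.5,80,0,0,-3],[6,25,6,200,80,50,3]))
print("c,e,s,L,B,K,g",np.round(r.x,2),"rms",np.round(np.sqrt(np.mean(r.fun**2)),1),"gap",round(r.x[1]-r.x[0],1))
E
python3 prof.py
```

```text
[(-14, 136), (-13, 135), (-12, 135), (-11, 136), (-10, 136), (-9, 134), (-8, 131), (-7, 128), (-6, 121), (-5, 113), (-4, 105), (-3, 99), (-2, 93), (-1, 91), (0, 96), (1, 102), (2, 108), (3, 114), (4, 119), (5, 118), (6, 113), (7, 107), (8, 97), (9, 84), (10, 71), (11, 59), (12, 47), (13, 37), (14, 32), (15, 28), (16, 26), (17, 25), (18, 25), (19, 24), (20, 25), (21, 25), (22, 26), (23, 27)]
tip in leg [ 12.4 -28.9 -19.8] clock 8.35 w 85.6 F [ 1.  -2.5  0.3] ff 1.1
c,e,s,L,B,K,g [-1.2100e+00  9.2300e+00  3.1700e+00  1.3742e+02  4.4540e+01  2.5390e+01
  4.0000e-02] rms 0.9 gap 10.4
```

```bash
python3 -m pendant '[[-0.04,0.28,0.1,0,0,0,0],[-0.04,0.28,0.1,0,0,0,0],[-0.04,0.28,0.1,0,0,0,0],[0,0.05,0.02,0,0,0,0],[0,0,0,0,0,0,0]]'; python3 prof.py
```

```text
clock: 8.98
tcp_pos: [575.0, -26.1, 267.9]
tool_rot: [0.648, 0.742, 0.114, -0.131]
force: [0.5, -2.0, 0.6]
grip_width: 85.2
finger_force: 0.6
[(-14, 135), (-13, 135), (-12, 134), (-11, 134), (-10, 133), (-9, 132), (-8, 130), (-7, 127), (-6, 121), (-5, 113), (-4, 104), (-3, 90), (-2, 76), (-1, 63), (0, 51), (1, 40), (2, 32), (3, 28), (4, 24), (5, 23), (6, 24), (7, 25), (8, 26), (9, 26), (10, 27), (11, 30), (12, 33), (13, 35), (14, 39), (15, 42), (16, 45), (17, 48), (18, 51), (19, 53), (20, 55), (21, 57), (22, 59), (23, 61)]
tip in leg [ 12.4 -19.1 -20. ] clock 9.18 w 85.3 F [ 0.3 -1.9  0.3] ff 0.6
c,e,s,L,B,K,g [  2.85  -1.83   5.7  177.61   0.    50.     3.  ] rms 3.9 gap -4.7
```

The leg stands at the line, held by the lug (moved 9.8 mm of a ~10 mm gap). Now squeeze, centring on collar plus paddle.

```bash
python3 -m pendant '[[-0.3,-0.04,0,0,0,0,25],[-0.3,-0.04,0,0,0,0,50],[-0.26,-0.04,0,0,0,0,75],[0,0,0,0,0,0,100],[0,0,0,0,0,0,115]]'; python3 prof.py
```

```text
clock: 9.8
tcp_pos: [566.4, -27.5, 267.9]
tool_rot: [0.648, 0.742, 0.114, -0.131]
force: [2.9, -0.0, 1.1]
grip_width: 46.7
finger_force: 0.6
[(-14, 134), (-13, 134), (-12, 134), (-11, 133), (-10, 133), (-9, 132), (-8, 129), (-7, 126), (-6, 120), (-5, 112), (-4, 102), (-3, 89), (-2, 76), (-1, 63), (0, 51), (1, 40), (2, 32), (3, 28), (4, 25), (5, 24), (6, 25), (7, 25), (8, 25), (9, 24), (10, 23), (11, 23), (12, 24), (13, 24), (14, 26), (15, 27), (16, 30), (17, 32), (18, 34), (19, 36), (20, 39), (21, 42), (22, 45), (23, 49)]
tip in leg [  3.7 -19.2 -19.9] clock 10.0 w 47.1 F [ 2.  -1.8  0.5] ff 0.6
c,e,s,L,B,K,g [  2.28  -1.3    6.   179.01  10.34  38.46   3.  ] rms 4.1 gap -3.6
```

Profile unchanged, leg still at the line. Full squeeze.

```bash
python3 -m pendant '[[0,0,0,0,0,0,140],[0,0,0,0,0,0,255],[0,0,0,0,0,0,255],[0,0,0,0,0,0,255],[0,0,0,0,0,0,255]]'; python3 prof.py; python3 - <<'E'
from h import *
import cv2
f=np.load("fit.npy");A=axes(f[3]);M=f[:3]
im=capture("scene");t=capture("top")
a=cv2.resize(im[150:250,260:420],None,fx=5,fy=5,interpolation=cv2.INTER_CUBIC)[:400]
b=cv2.resize(t[165:205,250:410],None,fx=5,fy=5,interpolation=cv2.INTER_CUBIC)
cv2.imwrite("pics/s7.png",np.vstack([a,b]))
E
```

```text
clock: 10.62
tcp_pos: [566.1, -27.6, 268.1]
tool_rot: [0.648, 0.742, 0.114, -0.131]
force: [-2.6, -4.4, 7.2]
grip_width: 38.2
finger_force: 57.2
[(-14, 134), (-13, 134), (-12, 133), (-11, 133), (-10, 133), (-9, 132), (-8, 130), (-7, 127), (-6, 120), (-5, 112), (-4, 102), (-3, 89), (-2, 75), (-1, 62), (0, 51), (1, 41), (2, 33), (3, 28), (4, 24), (5, 23), (6, 23), (7, 24), (8, 24), (9, 24), (10, 24), (11, 24), (12, 23), (13, 23), (14, 24), (15, 25), (16, 27), (17, 30), (18, 32), (19, 35), (20, 39), (21, 43), (22, 45), (23, 48)]
tip in leg [  3.3 -19.2 -19.7] clock 10.82 w 38.6 F [-4.1 -5.1  7.9] ff 57.2
c,e,s,L,B,K,g [  2.37  -1.35   6.   178.71  13.5   37.71   3.  ] rms 4.4 gap -3.7
```

View pics/s7.png

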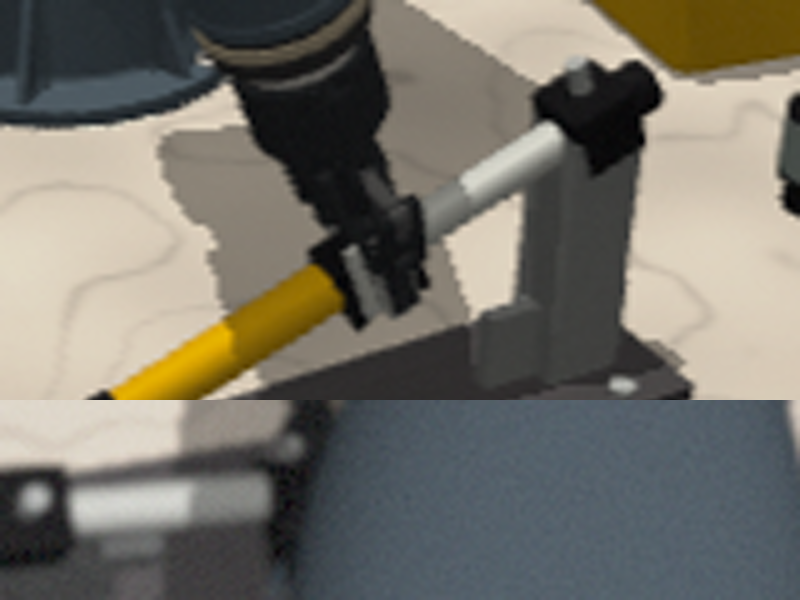

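The paddle is flat against the collar: width 38.5 mm, grip 57 N. The collar covers the lower half of the band, with the edge within about 2 mm of its middle. Handing in.

```bash
python3 -c "
from cell import *
print(finish_job())"
```

```text
the job is handed in; nothing more can be done
None
```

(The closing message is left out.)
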